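# Build the filter stack on the flow test stand

## Robot

A 7-joint arm with a two-finger parallel gripper is mounted at the origin on the work surface. World frame = base frame: x ahead of the robot, y to its left, z up, the work surface at z = 0. Lengths are in m, angles in rad, forces in N, time in s.
With the tool pointing down it reaches from about 0.4 to 0.85 m from the base axis. Payload 10.4 kg.
Tool frame: the origin (TCP) lies between the finger pads; the fingertips stand 22 mm ahead of it and the grasp point (between the pads) lies 3 mm ahead of it; z points along the fingers, y is the line along which they close (so a half turn about z gives the same grasp; the last joint's range is limited). The gripper opens to 87 mm and grips with 3 to 60 N. Pads are 19 mm wide; open, the fingers measure 117 mm over their backs; the gripper's body (75 mm by 190 mm) begins 51 mm behind the grasp point.
Start: joints at [-1.259, 0.332, -0.065, 1.46, 0.022, 1.35, -0.088], TCP at [0.205, 0.59, 0.245] pointing down, gripper open.
Joint ranges: [-2.6, 2.6], [-0.5, 2.12], [-1.47, 1.34], [0.16, 2.42], [-1.27, 4.41], [0.06, 2.06], [-2.6, 2.6]. Speed limits (rad/s): [2.22, 2.22, 2.79, 2.79, 3.14, 3.14, 3.14].

## Interface

Orientations are given as a unit quaternion [x, y, z, w].
In Python, from workcell import arm gives the robot as it stands.
- The arm moves only by the shell command python3 -m creep 'ROWS' [FORCE]. ROWS is JSON, a list of rows, each a list of 7 numbers: the shift along the tool's x, y, z in mm, then the turn, a rotation vector about the tool's x, y, z in degrees, then the finger opening in mm, from 0 to 87. In form: [[tx, ty, tz, wx, wy, wz, gripper], ...]. A call has 1 to 8 rows; each row is the pose to reach, as a shift and turn from the pose commanded when the call began, along the tool's axes at that moment; what a row does not reach only later rows make up. A row lasts 1/8 s, in which the tool goes at most 62.5 mm and 10.7 degrees, less where a joint would pass 70% of its speed; a pose out of reach is approached as far as the arm can. A call with a gripper value outside its range is refused whole. The fingers move at their own pace and stop on an object; FORCE is the grip in N (left out, the last holds). Time passes only in rows, so rows that repeat a pose let the fingers close. It gives the time, the measured TCP pose, the force and the opening at its end, in the units of the state.
- arm.read_state(): the state, without advancing time (a new reading comes with each control period).
- arm.capture(name): name is "scene" or "top"; returns (picture, depth): 420x560x3 uint8, red, green, blue; 420x560 float32, m along the optical axis (not along the pixel's ray), 0 where there is no reading.
- arm.camera_info(name): a dict with "fx", "fy", "cx", "cy" (pixels), "k1" (the pictures are not rectified: a ray, as slopes to the right and down, at radius r is drawn at 1 + k1 r^2 times it, then the intrinsics apply), "eye" and "rotation" of the camera in the world. Camera axes: x right, y up, looking along -z (the intrinsics and any distortion apply to the point x, -y, -z); pixel columns grow to the right and rows downward; lengths in m; the calibration is good to about 2 mm. A picture is of the moment at which its call begins. camera_info takes no time and is no camera call.
- arm.close_job(): hands the job in, once; it reports no verdict.
The state is a dict: "time": time; "joints": joint angles; "dq": joint speeds; "effort": joint torques, N m; "tool_pos": TCP position; "tcp_rot": TCP orientation; "force": force on the tool from outside, world axes, zero at the start; "moment": the same for the moment, N m; "width": opening from 0.0 (shut) to 1.0 (fully open).
Only numpy, scipy, OpenCV 4.12 (cv2) and the standard library are available. Lean on these libraries where they do the work, as an engineer would, in place of code of your own. Each camera call takes 0.05 s, during which the arm holds its last target. There are 200 camera calls.

## Task

Build up the filter assembly on the pipe stub of the round steel test stand, from the bottom up: first the plain metal collar, then the tall pleated filter, then the shorter, narrower pleated filter, and last the knobbed cap to close it, each fully seated and level on the one below. Keep the parts from tipping over, and leave the two white jars and the wrench where they are.

Things in the scene. Friction and masses are not known exactly. Their poses are not given: they have to be found in the camera images.
- stand: Foot of the stack: round steel drum, 108 mm wide, flat top at z = 36 mm with bolt heads 2.5 mm high near its edge and a central pipe stub 40 mm wide, 11 mm high, over which the collar fits (3.5 mm play all round) to rest on the flat top. A brass nipple reaches 63 mm out along its +x, 18 mm up. Fixed to the bench, elsewhere each time. Origin: centre of the underside; z up the pipe's axis.
- collar: Plain aluminium collar, two thin dark grooves: 62 mm outside diameter, 30 mm high (41 with spigot), straight sides. Bore below: 47 mm wide, 24 mm deep. Spigot on top: 40 mm wide, 11 mm high, on a flat shoulder at z = 30 mm, where the next part's underside rests (3.5 mm play all round). Origin: centre of the underside; z up. Yaw is free. Loose, about 220 g.
- tall_filter: Tall round pleated filter, paper-coloured, rigid black ends: 65 mm outside diameter, 62 mm high (73 with spigot), straight rigid sides. Bore below: 47 mm wide, 56 mm deep. Spigot on top: 40 mm wide, 11 mm high, on a flat shoulder at z = 62 mm, where the next part's underside rests (3.5 mm play all round). Origin: centre of the underside; z up. Yaw is free. Loose, about 240 g.
- short_filter: Short round pleated filter, like the tall one but smaller: 55 mm outside diameter, 34 mm high (45 with spigot), straight rigid sides. Bore below: 47 mm wide, 28 mm deep. Spigot on top: 40 mm wide, 11 mm high, on a flat shoulder at z = 34 mm, where the next part's underside rests (3.5 mm play all round). Origin: centre of the underside; z up. Yaw is free. Loose, about 150 g.
- cap: Closing cap: aluminium disc 64 mm in diameter, 18 mm thick, with a black round knob on top, 26 mm in diameter, straight side from z = 24 to z = 54 mm (14 mm stem below it). Underside: bore 47 mm wide, 13 mm deep, fits over a spigot. Origin: centre of the underside; z up through the knob. Loose, about 180 g.
- jar_a: White plastic jar, 84 mm in diameter, 140 mm high, closed, about 700 g, standing to the left. To be left alone. Origin: centre of the underside.
- jar_b: A second white jar just like the first, standing farther left. To be left alone. Origin: centre of the underside.
- wrench: Steel wrench, 170 mm long, lying flat on the far part of the bench, its length along its own x. To be left alone. Origin: on the underside near its middle.
There are look-alikes about, which are no part of the job. What is shaped like the collar but red is not meant.

How it is judged:
On the way, in this order (a step that is already met when the one before it is completed fails the run):
1. the collar is seated on the stand's pipe stub (horizontal distance between collar and stand below 0.007 m and z of collar in the frame of stand between 0.033 and 0.039 m and angle between collar's own z axis and vertical below 0.06 rad), for 0.2 s.
2. the tall filter is seated on the collar (horizontal distance between tall_filter and collar below 0.007 m and z of tall_filter in the frame of collar between 0.027 and 0.033 m and angle between tall_filter's own z axis and vertical below 0.06 rad), for 0.2 s.
3. the short filter is seated on the tall one (horizontal distance between short_filter and tall_filter below 0.007 m and z of short_filter in the frame of tall_filter between 0.059 and 0.065 m and angle between short_filter's own z axis and vertical below 0.06 rad), for 0.2 s.
4. the cap is seated on the short filter (horizontal distance between cap and short_filter below 0.007 m and z of cap in the frame of short_filter between 0.031 and 0.037 m and angle between cap's own z axis and vertical below 0.06 rad), for 0.2 s.
At the end, for the whole second after the job is handed in: From the bottom up, stand, collar, tall filter, short filter, cap: each part's axis within 7 mm of that of the part below, its underside within 3 mm of that part's flat top (shoulder), tilted less than 0.06 rad (3.4 degrees), at rest (all of step 1 and all of step 2 and all of step 3 and all of step 4 and linear speed of each of collar, tall_filter, short_filter, cap below 0.02 m/s); the robot touches nothing.
It fails at once if a part of the stack is tipped over (more than 0.6 rad) (angle between any of collar, tall_filter, short_filter, cap's own z axis and vertical above 0.6 rad).
It fails at once if a jar or the wrench is moved more than 25 mm (distance of any of jar_a, jar_b, wrench from where it was at the start of the episode above 0.025 m).
It also fails if it takes over 112 s, if anything falls off the work surface, if the arm or the gripper's body presses on something with over 40 N, if the wrist force passes 120 N, or if a joint passes its speed limit or range.

## Working session

There is one attempt and no reset: what is moved stays moved. The work goes in short steps, Python scripts to look and compute and a shell command to move; the robot and the scene stay as the last step left them, time stands still between calls to the robot, and variables do not carry over. Pictures are saved under pics/ and viewed, on a budget of 14 in all, crops included, one or two more only if the job needs it, and the job is handed in when it is done.

```bash
ls; mkdir -p pics; cat > h.py <<'E'
import numpy as np, cv2
from workcell import arm
def shot(name,fn):
    im,d=arm.capture(name); cv2.imwrite(f'pics/{fn}.png',im[:,:,::-1]); np.save(f'pics/{fn}_d.npy',d); return im,d
def rays(name,uv):
    c=arm.camera_info(name); K=np.array([[c['fx'],0,c['cx']],[0,c['fy'],c['cy']],[0,0,1.]])
    n=cv2.undistortPoints(np.array(uv,float).reshape(-1,1,2),K,np.array([c['k1'],0,0,0.])).reshape(-1,2)
    return np.array(c['eye']),np.c_[n[:,0],-n[:,1],-np.ones(len(n))]@np.array(c['rotation']).T
def onplane(name,uv,z):
    e,r=rays(name,uv); return e+r*((z-e[2])/r[:,2])[:,None]
def cloud(name,d):
    v,u=np.mgrid[:420,:560]; e,r=rays(name,np.c_[u.ravel(),v.ravel()])
    return (e+r*d.reshape(-1,1)).reshape(420,560,3)
E
python3 - <<'E'
from h import *
for n in('scene','top'):
    shot(n,n+'0'); print(arm.camera_info(n))
print(arm.read_state())
E
```

```text
pics
{'fx': 512.4136428065194, 'fy': 512.4136428065194, 'cx': 272.45059614691445, 'cy': 210.34187247394445, 'k1': -0.19261000890106522, 'eye': array([1.02195132, 0.81784614, 0.97805172]), 'rotation': array([0.08369817, 0.33418458, 0.9040466 , 0.25301192])}
{'fx': 396.9391867963782, 'fy': 396.9391867963782, 'cx': 279.1781250889912, 'cy': 203.32467729450238, 'k1': -0.02460828940075921, 'eye': array([0.47294424, 0.13729819, 1.07382364]), 'rotation': array([ 0.046494  , -0.04668918, -0.69867254,  0.71240095])}
{'time': 0.1, 'joints': array([-1.25862352,  0.33285748, -0.06468853,  1.46083342,  0.02159719,
        1.34991495, -0.08849279]), 'dq': array([ 0.00055709, -0.00212478,  0.00019843, -0.00266765, -0.00128884,
        0.00014022,  0.00090539]), 'effort': array([ 2.11150858e-03, -6.24543214e+01,  2.48244207e-02, -3.90716457e+01,
       -6.14827336e-02,  3.65323119e-02,  2.11083920e-05]), 'tool_pos': array([0.20525094, 0.59000339, 0.2438144 ]), 'tcp_rot': array([ 1.66598688e-01,  9.86024565e-01, -6.54061161e-04, -8.04596214e-05]), 'force': array([ 0.67943974, -0.6478471 ,  0.81045777]), 'moment': array([ 0.03778142, -0.01080546,  0.00315847]), 'width': 1.001230331709178}
```

```bash
sed -i "s/np.array(c\['rotation'\]).T/R.from_quat(c['rotation']).as_matrix().T/; 1a from scipy.spatial.transform import Rotation as R" h.py; sed -n 1,14p h.py | grep from_quat
```

```text
return np.array(c['eye']),np.c_[n[:,0],-n[:,1],-np.ones(len(n))]@R.from_quat(c['rotation']).as_matrix().T
```

View pics/scene0.png

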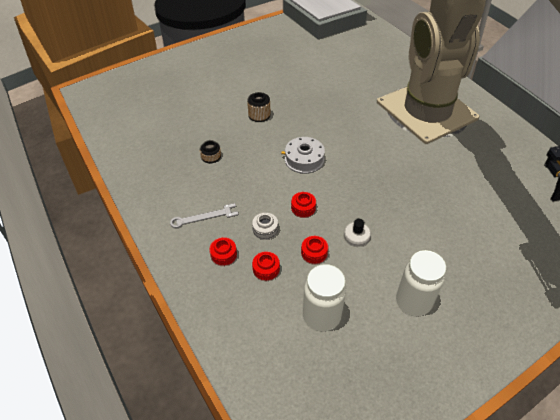

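View pics/top0.png

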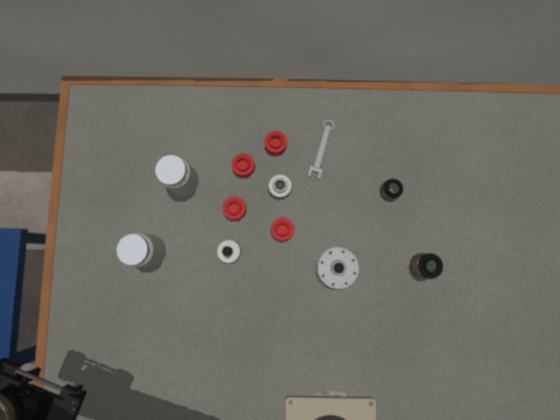

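```bash
cat >> h.py <<'E'
def circ(P):
    A=np.c_[2*P[:,:2],np.ones(len(P))]; s=np.linalg.lstsq(A,(P[:,:2]**2).sum(1),rcond=None)[0]
    return s[0],s[1],np.sqrt(s[2]+s[0]**2+s[1]**2)
def disc(name,d,x,y,zlo,zhi,rad=0.06):
    """centre of the flat top facing up at heights zlo..zhi near x,y: minEnclosingCircle of its points"""
    C=cloud(name,d); m=(d>0)&(C[...,2]>zlo)&(C[...,2]<zhi)&(np.hypot(C[...,0]-x,C[...,1]-y)<rad)
    P=C[m]
    if len(P)<8: return None
    (cx,cy),r=cv2.minEnclosingCircle((P[:,:2]*1000).astype(np.float32))
    return np.round([cx,cy,r,np.median(P[:,2])*1000,len(P)],1)
E
python3 - <<'E'
from h import *
px={'stand':((305,153),(338,268)),'collar':((265,218),(280,186)),'tall':((259,98),(430,265)),'short':((210,146),(393,189)),'cap':((359,223),(228,251)),
'jarA':((426,265),(135,249)),'jarB':((325,280),(172,170)),'wrench':((205,216),(321,150))}
D={n:np.load(f'pics/{n}0_d.npy') for n in('scene','top')}
C={n:cloud(n,D[n]) for n in D}
for k,p in px.items():
    for n,q in zip(D,p): print(k,n,C[n][q[1],q[0]].round(3))
im=cv2.imread('pics/scene0.png'); cv2.imwrite('pics/crop.png',cv2.resize(im[180:285,195:385],None,fx=4,fy=4,interpolation=cv2.INTER_CUBIC))
print(arm.read_state()['time'])
E
```

```text
stand scene [0.451 0.    0.039]
stand top [ 0.445 -0.017  0.035]
collar scene [0.648 0.125 0.022]
collar top [0.66  0.137 0.022]
tall scene [ 0.44  -0.265  0.046]
tall top [ 0.456 -0.27   0.001]
short scene [ 0.645 -0.184  0.016]
short top [ 0.661 -0.173  0.001]
cap scene [0.483 0.276 0.055]
cap top [0.483 0.267 0.054]
jarA scene [0.483 0.484 0.14 ]
jarA top [0.482 0.475 0.138]
jarB scene [0.674 0.405 0.14 ]
jarB top [0.673 0.397 0.14 ]
wrench scene [0.765 0.029 0.006]
wrench top [0.765 0.026 0.008]
0.1
```

View pics/crop.png

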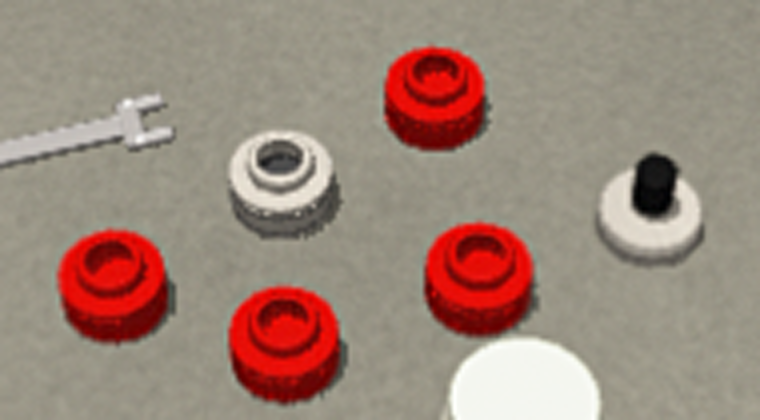

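The crop shows the aluminium collar at scene (265,225) among four red look-alikes at (223,250), (266,265), (315,249) and (304,204). The cap is at (357,231). The pieces I want are therefore the bare metal collar, the tall filter (259,106), the short filter (210,151) and the stand (305,153). Next I'll fit their centres.

```bash
python3 - <<'E'
from h import *
np.set_printoptions(suppress=True)
D={n:np.load(f'pics/{n}0_d.npy') for n in('scene','top')}
T=[('stand',.445,-.01,.031,.042,.065,54),('collar',.66,.13,.025,.035,.05,31),('collar spig',.66,.13,.037,.045,.05,20),('tall',.446,-.268,.057,.067,.05,32.5),('tall spig',.446,-.268,.069,.078,.05,20),
('short',.655,-.178,.029,.039,.05,27.5),('short spig',.655,-.178,.041,.05,.05,20),('cap',.483,.27,.013,.021,.05,32),('knob',.483,.27,.049,.058,.05,13),('jarA',.483,.48,.13,.15,.06,42),('jarB',.674,.4,.13,.15,.06,42)]
for k,x,y,a,b,r,R0 in T:
    for n in D: print(k,n,'r0',R0,disc(n,D[n],x,y,a,b,r))
# image route: dark/bright contour centroid rays
for n in D:
    im=cv2.imread(f'pics/{n}0.png'); g=im.max(2)
    for nm,m in (('dark',g<45),('bright',im.min(2)>165)):
        N,L,S,c=cv2.connectedComponentsWithStats(m.astype(np.uint8))
        for i in range(1,N):
            if 40<S[i,4]<4000: print(n,nm,S[i],c[i].round(1))
E
```

```text
stand scene r0 54 [441.1 -13.2  56.2  36.8 806. ]
stand top r0 54 [ 445.4  -17.3   53.1   35.9 1235. ]
collar scene r0 31 [658.7 142.5  33.   30.  282. ]
collar top r0 31 [659.9 137.3  30.7  29.8 247. ]
collar spig scene r0 20 [658.6 142.1  19.4  40.6  81. ]
collar spig top r0 20 [659.6 137.3  19.4  40.3  69. ]
tall scene r0 32.5 [ 453.4 -245.7   33.5   62.7  127. ]
tall top r0 32.5 [ 454.1 -247.6   32.7   62.2  287. ]
tall spig scene r0 20 [ 457.8 -245.7   22.6   72.1   52. ]
tall spig top r0 20 [ 455.3 -246.5   20.3   72.9   86. ]
short scene r0 27.5 [ 656.8 -160.4   28.7   34.4  142. ]
short top r0 27.5 [ 656.6 -162.6   28.4   34.   165. ]
short spig scene r0 20 [ 657.8 -159.5   20.9   44.8   72. ]
short spig top r0 20 [ 656.8 -162.1   19.7   44.8   79. ]
cap scene r0 32 [482.3 275.   32.4  17.7 305. ]
cap top r0 32 [483.4 270.   31.9  17.4 339. ]
knob scene r0 13 [482.  274.5  13.4  54.   75. ]
knob top r0 13 [483.5 270.4  12.6  53.   80. ]
jarA scene r0 42 [480.7 484.5  37.6 140.4 917. ]
jarA top r0 42 [480.8 483.2  37.  139.1 785. ]
jarB scene r0 42 [672.4 405.6  37.2 140.5 996
[... 543 characters left out ...]
[170 204  68  23 351] [204.8 215.3]
scene bright [252 213  26  20 250] [264.6 222.6]
scene bright [345 222  25  20 242] [356.8 233.6]
scene bright [410 250  36  31 861] [427.5 264.9]
scene bright [ 305  264   40   43 1194] [324.8 283.5]
scene bright [406 265  37  26 220] [420.4 282.6]
top dark [383 180  19  19 187] [392.1 188.6]
top dark [418 254  24  24 366] [429.4 265.6]
top dark [335 264   8   8  50] [338.4 267.5]
top dark [ 27 368  13   9  64] [ 34.3 371.9]
top bright [156 155  29  29 662] [169.8 169.2]
top bright [269 175  22  21 134] [279.7 185. ]
top bright [117 234  30  30 704] [131.4 248.9]
top bright [218 241  21  21 213] [228.4 250.7]
top bright [319 248  38  39 644] [336.7 266.7]
```

```bash
cat > to.py <<'E'
import sys; from h import *
s=arm.read_state(); r=R.from_quat(s['tcp_rot']); M=r.as_matrix(); p=s['tool_pos']*1000
x,y,z,psi=map(float,sys.argv[1:5])   # mm, deg: world angle of tool y
c,q=np.cos(np.radians(psi)),np.sin(np.radians(psi))
G=np.array([[-q,c,0],[c,q,0],[0,0,-1.]]); G=np.array([[-q*1.,c,0],[c,q,0],[0,0,-1]])
yv=np.array([c,q,0]);zv=np.array([0,0,-1.]);G=np.c_[np.cross(yv,zv),yv,zv]
rv=(r.inv()*R.from_matrix(G)).as_rotvec(degrees=True)
print('t',round(s['time'],2),'tcp',p.round(1),'psi',round(np.degrees(np.arctan2(M[1,1],M[0,1])),1),'tilt',round(np.degrees(np.arccos(-M[2,2])),2),'F',s['force'].round(1),'w',round(s['width']*87,1),'j',s['joints'].round(2))
print('shift',(M.T@(np.array([x,y,z])-p)).round(1),'turn',rv.round(1))
E
python3 to.py 659 139 150 90
python3 -m creep '[[-577,-276,0,0,0,-19.2,87],[-577,-276,0,0,0,-19.2,87],[-577,-276,0,0,0,-19.2,87],[-577,-276,0,0,0,-19.2,87],[-577,-276,0,0,0,-19.2,87],[-577,-276,0,0,0,-19.2,87],[-577,-276,0,0,0,-19.2,87],[-577,-276,0,0,0,-19.2,87]]' 15
python3 to.py 659 139 150 90
```

```text
t 0.1 tcp [205.3 590.  243.8] psi 70.8 tilt 0.08 F [ 0.7 -0.6  0.8] w 87.1 j [-1.26  0.33 -0.06  1.46  0.02  1.35 -0.09]
shift [-576.7 -276.8   94.2] turn [ -0.1  -0.  -19.2]
time: 1.1
tool_pos: [0.5607, 0.2376, 0.2443]
tcp_rot: [-0.0, 1.0, 0.0, -0.0]
force: [0.7, 0.9, -0.6]
width: 1.001
t 1.1 tcp [560.7 237.6 244.3] psi 90.0 tilt 0.01 F [ 0.7  0.9 -0.6] w 87.1 j [-0.63  0.29  0.19  1.52 -0.06  1.34  1.14]
shift [-98.3 -98.6  94.3] turn [ 0. -0.  0.]
```

```bash

python3 -m creep '[[-50,-50,40,0,0,0,87],[-98,-99,90,0,0,0,87],[-98,-99,90,0,0,0,87],[-98,-99,150,0,0,0,87],[-98,-99,190,0,0,0,87],[-98,-99,218,0,0,0,87],[-98,-99,218,0,0,0,87],[-98,-99,218,0,0,0,87]]' 15
python3 -m creep '[[0,0,0,0,0,0,50],[0,0,0,0,0,0,50],[0,0,0,0,0,0,50],[0,0,0,0,0,0,50],[0,0,0,0,0,0,50],[0,0,0,0,0,0,50]]' 5
python3 to.py 659 139 26 90
```

```text
time: 2.1
tool_pos: [0.6575, 0.1402, 0.0263]
tcp_rot: [-0.0, 1.0, -0.0, -0.0]
force: [-0.4, -0.2, 1.3]
width: 1.0
time: 2.85
tool_pos: [0.6577, 0.1402, 0.0266]
tcp_rot: [-0.0, 1.0, 0.0, 0.0]
force: [-0.6, 0.6, 0.9]
width: 0.693
t 2.85 tcp [657.7 140.2  26.6] psi 90.0 tilt 0.0 F [-0.6  0.6  0.9] w 60.3 j [-0.44  0.63  0.22  1.54 -0.15  0.99  1.39]
shift [-1.3 -1.2  0.6] turn [0. 0. 0.]
```

```bash

python3 -m creep '[[0,0,0,0,0,0,87],[0,0,0,0,0,0,87],[0,0,0,0,0,0,87],[0,0,0,0,0,10,87],[0,0,0,0,0,20,87],[0,0,0,0,0,30,87],[0,0,0,0,0,40,87],[0,0,0,0,0,50,87]]' 5
python3 -m creep '[[0,0,0,0,0,10,87],[0,0,0,0,0,20,87],[0,0,0,0,0,30,87],[0,0,0,0,0,40,87],[0,0,0,0,0,40,50],[0,0,0,0,0,40,50],[0,0,0,0,0,40,50],[0,0,0,0,0,40,50]]' 5
python3 -m creep '[[0,0,0,0,0,0,50],[0,0,0,0,0,0,50],[0,0,0,0,0,0,50],[0,0,0,0,0,0,50]]' 25
python3 to.py 445 -15 120 0
python3 - <<'E'
from h import *
im,d=shot('top','top1')
print(disc('top',d,.66,.139,.025,.035,.05),disc('top',d,.66,.139,.037,.045,.05))
E
```

```text
time: 3.85
tool_pos: [0.6577, 0.1403, 0.0265]
tcp_rot: [0.425, 0.905, 0.0, -0.0]
force: [0.3, -0.1, -0.8]
width: 1.004
time: 4.85
tool_pos: [0.6578, 0.1402, 0.0266]
tcp_rot: [0.707, 0.708, 0.0, -0.0]
force: [0.4, 0.1, -0.6]
width: 0.724
time: 5.35
tool_pos: [0.6578, 0.1401, 0.0266]
tcp_rot: [0.707, 0.707, 0.0, 0.0]
force: [0.2, -0.9, -0.6]
width: 0.717
t 5.35 tcp [657.8 140.1  26.6] psi 0.0 tilt 0.01 F [ 0.2 -0.9 -0.6] w 62.4 j [-0.67  0.68  0.55  1.55 -0.4   1.02 -0.01]
shift [-155.  -212.8  -93.5] turn [0. 0. 0.]
None None
```

```bash
python3 - <<'E'
from h import *
np.set_printoptions(suppress=True)
for n,uv in(('scene',(304.5,151)),('top',(338,268))):
    d=np.load(f'pics/{n}0_d.npy'); print(n,'stub',disc(n,d,.444,-.015,.0435,.05,.035))
    for z in(.034,.035,.0355): print(disc(n,d,.444,-.015,z,.0385,.065))
    im=cv2.imread(f'pics/{n}0.png'); C=cloud(n,d)
    m=((d>0)&(C[...,2]>.033)&(C[...,2]<.05)&(np.hypot(C[...,0]-.444,C[...,1]+.015)<.07)).astype(np.uint8)
    cn=max(cv2.findContours(m,cv2.RETR_EXTERNAL,cv2.CHAIN_APPROX_NONE)[0],key=len)
    e=cv2.fitEllipse(cn); print('ellipse',np.round(e[0],1),onplane(n,[e[0]],.036).round(4), 'rim fit',np.round(circ(onplane(n,cn.reshape(-1,2),.036)),4))
E
```

```text
scene stub [444.4 -11.8  20.7  46.4  56. ]
[442.8 -12.2  54.6  36.5 564. ]
[442.8 -12.2  54.6  36.7 484. ]
[443.  -12.3  54.5  36.9 423. ]
ellipse [304.5 150.3] [[ 0.4445 -0.0122  0.036 ]] rim fit [ 0.4438 -0.0134  0.0527]
top stub [445.7 -16.8  19.6  46.6  79. ]
[445.6 -17.3  53.   36.  925. ]
[445.7 -17.3  52.8  36.4 698. ]
[445.7 -17.2  52.8  36.7 581. ]
ellipse [338.1 267.8] [[ 0.4454 -0.0173  0.036 ]] rim fit [ 0.4457 -0.0173  0.0517]
```

```bash

python3 -m creep '[[0,0,-20,0,0,0,50],[0,0,-50,0,0,0,50],[0,0,-80,0,0,0,50],[-30,-40,-80,0,0,0,50],[-60,-80,-80,0,0,0,50],[-90,-125,-80,0,0,0,50],[-120,-170,-80,0,0,0,50],[-154,-214,-80,0,0,0,50]]' 30
python3 -m creep '[[0,0,0,0,0,0,50],[0,0,0,0,0,0,50],[0,0,20,0,0,0,50],[0,0,20,0,0,0,50]]'
python3 to.py 443.4 -14.4 62.6 0
python3 - <<'E'
from h import *
im,d=shot('scene','s2'); shot('top','t2')
cv2.imwrite('pics/s2c.png',cv2.resize(im[60:220,210:400,::-1],None,fx=3,fy=3,interpolation=cv2.INTER_CUBIC))
E
```

```text
time: 6.4
tool_pos: [0.4424, -0.0147, 0.1072]
tcp_rot: [0.707, 0.707, 0.001, -0.0]
force: [0.3, -1.3, -1.0]
width: 0.717
time: 6.9
tool_pos: [0.4437, -0.0136, 0.086]
tcp_rot: [0.707, 0.707, -0.001, -0.0]
force: [0.1, -0.3, -2.1]
width: 0.712
t 6.9 tcp [443.7 -13.6  86. ] psi 0.1 tilt 0.13 F [ 0.1 -0.3 -2.1] w 62.0 j [-0.77  0.1   0.74  2.13 -0.09  0.94  0.02]
shift [-0.8 -0.2 23.4] turn [-0.1  0.1  0.1]
```

View pics/s2c.png

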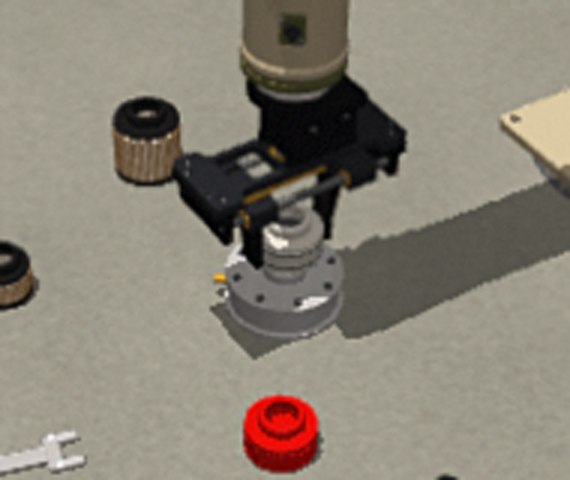

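The picture shows the collar gripped level over the drum, concentric with it as far as I can see. I'll lower it in steps and watch the force.

```bash

python3 -m creep '[[-0.8,0,6,0,0,0,50],[-0.8,0,12,0,0,0,50],[-0.8,0,16,0,0,0,50],[-0.8,0,16,0,0,0,50]]'
python3 -m creep '[[0,0,3,0,0,0,50],[0,0,6,0,0,0,50],[0,0,7.5,0,0,0,50],[0,0,7.5,0,0,0,50]]'
python3 to.py 443.4 -14.4 62.6 0
```

```text
time: 7.5
tool_pos: [0.4435, -0.0147, 0.0702]
tcp_rot: [0.707, 0.707, -0.0, -0.0]
force: [-0.0, 0.1, -2.4]
width: 0.709
time: 8.0
tool_pos: [0.4436, -0.0147, 0.0629]
tcp_rot: [0.707, 0.707, -0.0, -0.0]
force: [-1.2, -0.3, -2.3]
width: 0.716
t 8.0 tcp [443.6 -14.7  62.9] psi 0.0 tilt 0.01 F [-1.2 -0.3 -2.3] w 62.3 j [-0.76  0.15  0.74  2.15 -0.13  0.88  0.06]
shift [ 0.3 -0.2  0.3] turn [-0.  0.  0.]
```

```bash

python3 -m creep '[[0,0,1,0,0,0,62],[0,0,1,0,0,0,87],[0,0,1,0,0,0,87],[0,0,1,0,0,0,87],[0,0,1,0,0,0,87]]'
python3 to.py 453.7 -246.2 43 0
python3 -m creep '[[0,0,-20,0,0,0,87],[0,0,-60,0,0,0,87],[-60,3,-70,0,0,0,87],[-120,5,-70,0,0,0,87],[-180,8,-70,0,0,0,87],[-231,10,-70,0,0,0,87],[-231,10,-70,0,0,0,87]]' 5
python3 to.py 453.7 -246.2 43 0
python3 - <<'E'
from h import *
for n in('scene','top'):
    im,d=shot(n,n+'3')
    for a in((.025+.036,.035+.036),(.037+.036,.045+.036)): print(n,'collar',disc(n,d,.4436,-.0147,*a,.05))
    print(n,'tall',disc(n,d,.4537,-.246,.057,.067,.05),disc(n,d,.4537,-.246,.069,.078,.05))
E
```

```text
time: 8.62
tool_pos: [0.4438, -0.0146, 0.062]
tcp_rot: [0.707, 0.707, 0.0, 0.0]
force: [-0.0, 0.2, -0.3]
width: 0.984
t 8.62 tcp [443.8 -14.6  62. ] psi 0.0 tilt 0.01 F [-0.   0.2 -0.3] w 85.6 j [-0.76  0.16  0.74  2.15 -0.14  0.88  0.06]
shift [-231.6    9.8   19. ] turn [ 0. -0.  0.]
time: 9.5
tool_pos: [0.4526, -0.2501, 0.1321]
tcp_rot: [0.709, 0.705, -0.001, 0.001]
force: [0.5, 0.8, -0.8]
width: 0.996
t 9.5 tcp [ 452.6 -250.1  132.1] psi -0.4 tilt 0.16 F [ 0.5  0.8 -0.8] w 86.7 j [-0.41  0.27  0.95  1.92 -0.25  1.07  0.63]
shift [ 4.1  1.1 89.1] turn [-0.   0.2 -0.4]
scene collar [441.8 -12.7  33.2  66.5 197. ]
scene collar [443.  -13.   21.8  76.7  71. ]
scene tall [ 454.6 -244.2   35.5   62.1  178. ] [ 454.9 -243.    20.    72.6   58. ]
top collar [444.9 -17.   31.   65.7 282. ]
top collar [444.7 -17.1  19.6  76.3  86. ]
top tall [ 455.1 -246.3   32.3   62.   274. ] [ 454.9 -245.9   19.9   72.6   85. ]
```

```bash

python3 -m creep '[[1,0,0,0,0,0,87],[1,0,30,0,0,0,87],[1,0,60,0,0,0,87],[1,0,89,0,0,0,87],[1,0,89,0,0,0,55],[1,0,89,0,0,0,55],[1,0,89,0,0,0,55],[1,0,89,0,0,0,55]]' 5
python3 to.py 453.7 -245 43 0
python3 -m creep '[[0,0,0,0,0,0,87],[0,0,0,0,0,0,87],[0,0,0,0,0,0,87],[0,0,0,0,0,10,87],[0,0,0,0,0,20,87],[0,0,0,0,0,30,87],[0,0,0,0,0,40,87],[0,0,0,0,0,50,87]]' 5
python3 -m creep '[[0,0,0,0,0,10,87],[0,0,0,0,0,20,87],[0,0,0,0,0,30,87],[0,0,0,0,0,40,87],[0,0,0,0,0,40,55],[0,0,0,0,0,40,55],[0,0,0,0,0,40,55],[0,0,0,0,0,40,55]]' 5
python3 -m creep '[[0,0,0,0,0,0,55],[0,0,0,0,0,0,55],[0,0,0,0,0,0,55]]' 30
python3 to.py 443.7 -14.6 109 -90
```

```text
time: 10.6
tool_pos: [0.4546, -0.2446, 0.0441]
tcp_rot: [0.707, 0.707, 0.001, 0.001]
force: [-0.5, 2.3, 7.3]
width: 0.752
t 10.6 tcp [ 454.6 -244.6   44.1] psi 0.0 tilt 0.11 F [-0.5  2.3  7.3] w 65.4 j [-0.32  0.42  0.85  1.99 -0.4   0.91  0.74]
shift [-0.4 -0.9  1.1] turn [ 0.1 -0.   0. ]
time: 11.6
tool_pos: [0.4538, -0.2446, 0.043]
tcp_rot: [0.941, 0.339, -0.0, -0.0]
force: [0.4, -0.7, 0.3]
width: 0.995
time: 12.6
tool_pos: [0.4538, -0.2447, 0.043]
tcp_rot: [1.0, 0.001, 0.0, -0.0]
force: [-0.4, -1.5, -0.7]
width: 0.749
time: 12.98
tool_pos: [0.4538, -0.2447, 0.043]
tcp_rot: [1.0, 0.0, -0.0, -0.0]
force: [-0.9, -0.2, 1.4]
width: 0.738
t 12.97 tcp [ 453.8 -244.7   43. ] psi -90.0 tilt 0.0 F [-0.9 -0.2  1.4] w 64.2 j [-0.55  0.63  1.19  2.   -0.7   1.01 -0.58]
shift [ -10.  -230.1  -66. ] turn [-0.  0.  0.]
```

```bash

python3 -m creep '[[0,0,-25,0,0,0,55],[0,0,-60,0,0,0,55],[0,0,-98,0,0,0,55],[-2,-45,-98,0,0,0,55],[-4,-90,-98,0,0,0,55],[-6,-140,-98,0,0,0,55],[-8,-190,-98,0,0,0,55],[-10,-230,-98,0,0,0,55]]' 30
python3 -m creep '[[0,0,0,0,0,0,55],[0,0,0,0,0,0,55],[0,0,12,0,0,0,55],[0,0,12,0,0,0,55],[0,0,12,0,0,0,55]]'
python3 to.py 443.7 -14.6 109 -90
python3 - <<'E'
from h import *
im,d=shot('scene','s4')
cv2.imwrite('pics/s4c.png',cv2.resize(im[60:220,210:400,::-1],None,fx=3,fy=3,interpolation=cv2.INTER_CUBIC))
E
```

```text
time: 13.98
tool_pos: [0.4431, -0.0117, 0.1408]
tcp_rot: [1.0, 0.002, -0.0, -0.001]
force: [1.4, 0.1, -3.4]
width: 0.744
time: 14.6
tool_pos: [0.4438, -0.0156, 0.1292]
tcp_rot: [1.0, -0.001, -0.0, 0.0]
force: [-1.0, 0.3, -1.7]
width: 0.744
t 14.6 tcp [443.8 -15.6 129.2] psi -90.1 tilt 0.05 F [-1.   0.3 -1.7] w 64.7 j [-1.31 -0.01  1.27  2.1   0.01  1.04 -1.61]
shift [-0.1 -1.1 20.2] turn [ 0.1  0.  -0.1]
```

View pics/s4c.png

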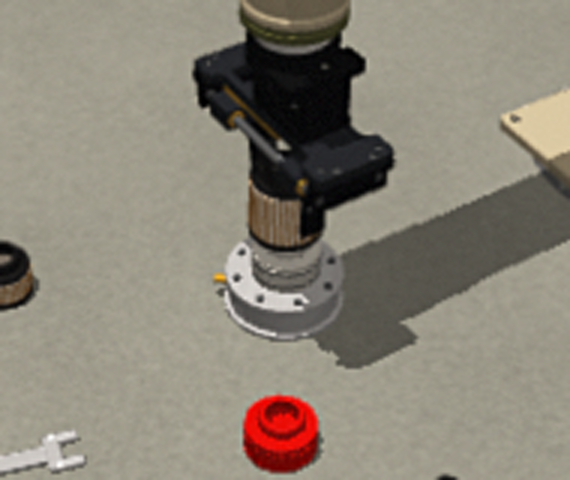

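The filter hangs upright over the collar.

```bash

python3 -m creep '[[0,-0.5,6,0,0,0,55],[0,-0.5,11,0,0,0,55],[0,-0.5,14,0,0,0,55],[0,-0.5,14,0,0,0,55]]'
python3 -m creep '[[0,0,3,0,0,0,55],[0,0,6,0,0,0,55],[0,0,6,0,0,0,55],[0,0,6,0,0,0,55]]'
python3 to.py 443.7 -14.6 109 -90
```

```text
time: 15.15
tool_pos: [0.4436, -0.0144, 0.1148]
tcp_rot: [1.0, 0.0, -0.0, 0.0]
force: [-0.7, -0.6, -3.1]
width: 0.74
time: 15.65
tool_pos: [0.4439, -0.0141, 0.109]
tcp_rot: [1.0, 0.0, 0.0, -0.0]
force: [0.2, 0.9, -1.1]
width: 0.744
t 15.65 tcp [443.9 -14.1 109. ] psi -90.0 tilt 0.02 F [ 0.2  0.9 -1.1] w 64.7 j [-1.26  0.1   1.27  2.12 -0.11  0.99 -1.51]
shift [-0.2  0.5  0. ] turn [-0. -0.  0.]
```

```bash

python3 -m creep '[[0,0,0.7,0,0,0,66],[0,0,0.7,0,0,0,87],[0,0,0.7,0,0,0,87],[0,0,0.7,0,0,0,87],[0,0,0.7,0,0,0,87],[0,0,-20,0,0,0,87],[0,0,-60,0,0,0,87],[0,0,-65,0,0,0,87]]'
python3 to.py 655.6 -160.9 27 -90
python3 -m creep '[[48,33,0,0,0,0,87],[96,66,0,0,0,0,87],[144,100,0,0,0,0,87],[190,132,0,0,0,0,87],[212,146.5,0,0,0,0,87],[212,146.5,30,0,0,0,87],[212,146.5,60,0,0,0,87],[212,146.5,60,0,0,0,87]]' 5
python3 to.py 655.6 -160.9 27 -90
python3 - <<'E'
from h import *
for n in('scene','top'):
    im,d=shot(n,n+'5')
    for a in((.123,.133),(.135,.143)): print(n,'tall',disc(n,d,.4436,-.0147,*a,.05))
    print(n,'short',disc(n,d,.6556,-.161,.029,.039,.05),disc(n,d,.6556,-.161,.041,.05,.05))
E
```

```text
time: 16.65
tool_pos: [0.445, -0.0137, 0.1761]
tcp_rot: [1.0, 0.0, 0.002, -0.004]
force: [-0.4, 0.3, -0.4]
width: 0.998
t 16.65 tcp [445.  -13.7 176.1] psi -90.0 tilt 0.48 F [-0.4  0.3 -0.4] w 86.9 j [-1.35 -0.22  1.2   2.05  0.22  1.18 -1.81]
shift [209.9 148.4 148.8] turn [-0.4 -0.2  0. ]
time: 17.65
tool_pos: [0.654, -0.1609, 0.1095]
tcp_rot: [1.0, -0.0, -0.003, -0.0]
force: [0.7, 0.3, 1.1]
width: 1.0
t 17.65 tcp [ 654.  -160.9  109.5] psi -90.0 tilt 0.39 F [0.7 0.3 1.1] w 87.0 j [-0.45  0.73  0.95  1.5  -0.61  1.23 -0.99]
shift [ 2.2  0.1 82.5] turn [-0.   0.4 -0. ]
scene tall [446.3 -11.8  34.5 129.  240. ]
scene tall [444.5 -12.5  20.6 138.3  72. ]
scene short [ 658.1 -160.5   29.1   34.5  134. ] [ 656.8 -161.3   20.2   45.1   66. ]
top tall [445.5 -16.   32.5 127.9 372. ]
top tall [445.4 -16.   19.6 138.3  97. ]
top short [ 643.8 -163.5   21.3   34.3   52. ] [ 642.7 -163.1   10.2   43.9   16. ]
```

```bash

python3 -m creep '[[1,0,25,0,0,0,87],[1,0,55,0,0,0,87],[1,0,82.5,0,0,0,87],[1,0,82.5,0,0,0,87],[1,0,82.5,0,0,0,45],[1,0,82.5,0,0,0,45],[1,0,82.5,0,0,0,45],[1,0,82.5,0,0,0,45]]' 5
python3 -m creep '[[0,0,0,0,0,0,45],[0,0,0,0,0,0,45],[0,0,0,0,0,0,87],[0,0,0,0,0,0,87],[0,0,0,0,0,0,87],[0,0,0,0,0,-10,87],[0,0,0,0,0,-20,87],[0,0,0,0,0,-30,87]]' 5
python3 to.py 655.6 -160.9 27 0
python3 -m creep '[[0,0,0,0,0,-10,87],[0,0,0,0,0,-20,87],[0,0,0,0,0,-30,87],[0,0,0,0,0,-40,87],[0,0,0,0,0,-50,87],[0,0,0,0,0,-60,87],[0,0,0,0,0,-60,45],[0,0,0,0,0,-60,45]]' 5
python3 -m creep '[[0,0,0,0,0,0,45],[0,0,0,0,0,0,45],[0,0,0,0,0,0,45],[0,0,0,0,0,0,45],[0,0,0,0,0,0,45]]' 25
python3 to.py 443.7 -14.3 155 0
```

```text
time: 18.75
tool_pos: [0.657, -0.1609, 0.0321]
tcp_rot: [1.0, 0.0, 0.0, 0.0]
force: [-0.4, -0.4, 3.4]
width: 0.638
time: 19.75
tool_pos: [0.6567, -0.1605, 0.0313]
tcp_rot: [0.965, 0.262, -0.0, -0.0]
force: [0.2, 0.3, -0.4]
width: 0.999
t 19.75 tcp [ 656.7 -160.5   31.3] psi -59.7 tilt 0.02 F [ 0.2  0.3 -0.4] w 86.9 j [-0.36  0.76  0.77  1.55 -0.58  1.07 -0.48]
shift [-1.1 -0.2  4.3] turn [ -0.    0.  -59.7]
time: 20.75
tool_pos: [0.6567, -0.1606, 0.0314]
tcp_rot: [0.708, 0.706, 0.0, -0.0]
force: [-0.1, -0.3, -0.2]
width: 0.851
time: 21.38
tool_pos: [0.6567, -0.1605, 0.0314]
tcp_rot: [0.707, 0.707, 0.0, -0.0]
force: [-0.3, -0.8, -0.5]
width: 0.616
t 21.38 tcp [ 656.7 -160.5   31.4] psi 0.0 tilt 0.01 F [-0.3 -0.8 -0.5] w 53.6 j [-0.22  0.68  0.55  1.54 -0.4   1.03  0.44]
shift [ 146.3 -213.  -123.5] turn [-0. -0.  0.]
```

```bash

python3 -m creep '[[0,0,-20,0,0,0,45],[0,0,-60,0,0,0,45],[0,0,-100,0,0,0,45],[0,0,-140,0,0,0,45],[0,0,-162,0,0,0,45],[30,-44,-162,0,0,0,45],[60,-88,-162,0,0,0,45],[60,-88,-162,0,0,0,45]]' 30
python3 to.py 443.7 -14.3 192 0
python3 -m creep '[[30,-44,0,0,0,0,45],[60,-88,0,0,0,0,45],[86,-125,0,0,0,0,45],[86,-125,0,0,0,0,45],[86,-125,0,0,0,0,45],[86,-125,0,0,0,0,45]]'
python3 to.py 443.7 -14.3 180 0
python3 - <<'E'
from h import *
im,d=shot('scene','s6')
cv2.imwrite('pics/s6c.png',cv2.resize(im[40:200,210:400,::-1],None,fx=3,fy=3,interpolation=cv2.INTER_CUBIC))
E
```

```text
time: 22.38
tool_pos: [0.5661, -0.0984, 0.1943]
tcp_rot: [0.706, 0.708, 0.001, -0.002]
force: [0.6, -0.3, -1.5]
width: 0.613
t 22.38 tcp [566.1 -98.4 194.3] psi 0.1 tilt 0.2 F [ 0.6 -0.3 -1.5] w 53.3 j [-0.45  0.29  0.65  1.7  -0.19  1.22  0.25]
shift [  84.3 -122.2    2.7] turn [-0.1 -0.2  0.1]
time: 23.12
tool_pos: [0.4447, -0.0157, 0.1939]
tcp_rot: [0.708, 0.707, 0.0, 0.0]
force: [0.3, -0.4, -3.0]
width: 0.618
t 23.12 tcp [444.7 -15.7 193.9] psi -0.1 tilt 0.05 F [ 0.3 -0.4 -3. ] w 53.7 j [-0.66 -0.07  0.58  2.01  0.04  1.19 -0.1 ]
shift [ 1.4 -1.  13.9] turn [ 0.   0.  -0.1]
```

View pics/s6c.png

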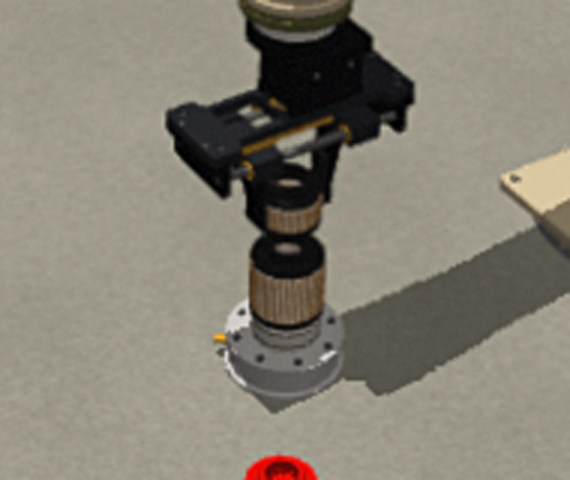

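The short filter hangs level over the tall one. I'll correct about 1 mm sideways and lower it.

```bash

python3 -m creep '[[0.7,-0.5,8,0,0,0,45],[0.7,-0.5,15,0,0,0,45],[0.7,-0.5,15,0,0,0,45],[0.7,-0.5,15,0,0,0,45]]'
python3 to.py 443.7 -14.3 159.4 0
```

```text
time: 23.68
tool_pos: [0.4433, -0.014, 0.1785]
tcp_rot: [0.707, 0.707, -0.0, -0.0]
force: [0.6, -0.1, -1.1]
width: 0.616
t 23.68 tcp [443.3 -14.  178.5] psi 0.0 tilt 0.01 F [ 0.6 -0.1 -1.1] w 53.6 j [-0.66 -0.05  0.58  2.03  0.03  1.16 -0.09]
shift [-0.3  0.4 19.1] turn [-0.  0.  0.]
```

```bash

python3 -m creep '[[-0.3,0.4,5,0,0,0,45],[-0.3,0.4,10,0,0,0,45],[-0.3,0.4,14,0,0,0,45],[-0.3,0.4,14,0,0,0,45]]'
python3 -m creep '[[0,0,2.5,0,0,0,45],[0,0,5,0,0,0,45],[0,0,5,0,0,0,45],[0,0,5,0,0,0,45]]'
python3 to.py 443.7 -14.3 159.4 0
```

```text
time: 24.18
tool_pos: [0.4434, -0.0142, 0.1642]
tcp_rot: [0.707, 0.707, -0.0, -0.0]
force: [-0.0, -0.0, -2.2]
width: 0.62
time: 24.68
tool_pos: [0.4436, -0.0142, 0.1595]
tcp_rot: [0.707, 0.707, 0.0, -0.0]
force: [-0.3, -0.7, -1.9]
width: 0.619
t 24.68 tcp [443.6 -14.2 159.5] psi 0.0 tilt 0.0 F [-0.3 -0.7 -1.9] w 53.9 j [-0.66 -0.03  0.59  2.05  0.02  1.11 -0.08]
shift [-0.1  0.1  0.1] turn [-0. -0.  0.]
```

```bash

python3 -m creep '[[0,0,0.5,0,0,0,56],[0,0,0.5,0,0,0,87],[0,0,0.5,0,0,0,87],[0,0,0.5,0,0,0,87],[0,0,0.5,0,0,0,87],[0,0,-20,0,0,0,87],[0,0,-60,0,0,0,87],[0,0,-68,0,0,0,87]]'
python3 to.py 481.4 272.8 45 0
python3 -m creep '[[58,7.5,0,0,0,0,87],[116,15,0,0,0,0,87],[174,22,0,0,0,0,87],[232,30,0,0,0,0,60],[287,37.8,20,0,0,0,60],[287,37.8,60,0,0,0,60],[287,37.8,100,0,0,0,60],[287,37.8,100,0,0,0,60]]' 5
python3 to.py 481.4 272.8 45 0
python3 - <<'E'
from h import *
for n in('scene','top'):
    im,d=shot(n,n+'7')
    for a in((.157,.167),(.169,.177)): print(n,'short',disc(n,d,.4436,-.0147,*a,.05))
    print(n,'cap',disc(n,d,.4814,.2728,.013,.021,.05),disc(n,d,.4814,.2728,.049,.058,.02))
E
```

```text
time: 25.68
tool_pos: [0.4447, -0.0142, 0.2297]
tcp_rot: [0.707, 0.707, 0.002, 0.001]
force: [0.5, -0.3, 0.4]
width: 0.998
t 25.68 tcp [444.7 -14.2 229.7] psi 0.0 tilt 0.21 F [ 0.5 -0.3  0.4] w 86.8 j [-0.67 -0.11  0.57  1.96  0.06  1.27 -0.12]
shift [286.8  36.1 185.1] turn [ 0.2 -0.1  0. ]
time: 26.68
tool_pos: [0.4794, 0.2715, 0.1244]
tcp_rot: [0.707, 0.707, -0.003, -0.0]
force: [0.2, 0.0, 0.3]
width: 0.696
t 26.68 tcp [479.4 271.5 124.4] psi 0.0 tilt 0.38 F [0.2 0.  0.3] w 60.5 j [-0.89  0.28  0.34  1.81 -0.1   1.07 -0.51]
shift [ 1.7  2.4 79.4] turn [-0.3  0.2  0. ]
scene short [443.2 -10.4  28.  161.9 152. ]
scene short [444.2 -10.9  19.7 171.9  75. ]
scene cap [482.6 276.6  32.5  17.7 308. ] [482.7 274.5  13.4  54.3  72. ]
top short [444.4 -16.9  27.4 161.5 223. ]
top short [444.7 -16.4  19.6 172.  103. ]
top cap [485.  258.2  26.4  17.3 101. ] None
```

```bash

python3 -m creep '[[0.5,0.5,25,0,0,0,60],[0.5,0.5,55,0,0,0,60],[0.5,0.5,79,0,0,0,60],[0.5,0.5,79,0,0,0,60],[0.5,0.5,79,0,0,0,60]]' 5
python3 to.py 481.4 272.8 45 0
python3 -m creep '[[0,0,0,0,0,0,15],[0,0,0,0,0,0,15],[0,0,0,0,0,0,15],[0,0,0,0,0,0,15],[0,0,0,0,0,0,15],[0,0,0,0,0,0,15]]' 5
python3 to.py 481.4 272.8 45 0
```

```text
time: 27.4
tool_pos: [0.483, 0.2739, 0.0506]
tcp_rot: [0.707, 0.707, 0.001, 0.0]
force: [-0.1, 0.2, -0.5]
width: 0.688
t 27.4 tcp [483.  273.9  50.6] psi 0.0 tilt 0.17 F [-0.1  0.2 -0.5] w 59.8 j [-0.87  0.38  0.32  1.87 -0.15  0.92 -0.48]
shift [-1.1 -1.6  5.6] turn [ 0.1 -0.1  0. ]
time: 28.15
tool_pos: [0.4819, 0.2733, 0.0486]
tcp_rot: [0.707, 0.707, 0.0, -0.0]
force: [-1.1, -0.1, 1.6]
width: 0.297
t 28.15 tcp [481.9 273.3  48.6] psi 0.0 tilt 0.01 F [-1.1 -0.1  1.6] w 25.9 j [-0.87  0.38  0.32  1.87 -0.15  0.92 -0.48]
shift [-0.5 -0.5  3.6] turn [ 0. -0.  0.]
```

```bash

python3 -m creep '[[0,0,0,0,0,0,60],[0,0,0,0,0,0,60],[0,0,0,0,0,0,60],[0,0,3,0,0,-10,60],[0,0,3,0,0,-20,60],[0,0,3,0,0,-30,60],[0,0,3,0,0,-40,60],[0,0,3,0,0,-50,60]]' 5
python3 -m creep '[[0,0,0,0,0,-10,60],[0,0,0,0,0,-20,60],[0,0,0,0,0,-30,60],[0,0,0,0,0,-40,60],[0,0,0,0,0,-40,60],[0,0,0,0,0,-40,15],[0,0,0,0,0,-40,15],[0,0,0,0,0,-40,15]]' 5
python3 -m creep '[[0,0,0,0,0,0,15],[0,0,0,0,0,0,15],[0,0,0,0,0,0,15],[0,0,0,0,0,0,15],[0,0,0,0,0,0,15]]' 30
python3 to.py 443.6 -14.1 230 90
```

```text
time: 29.15
tool_pos: [0.4818, 0.2733, 0.0455]
tcp_rot: [0.339, 0.941, 0.0, -0.0]
force: [0.4, 0.4, -0.4]
width: 0.69
time: 30.15
tool_pos: [0.4818, 0.2733, 0.0455]
tcp_rot: [0.0, 1.0, 0.0, 0.0]
force: [-0.8, 0.1, 0.0]
width: 0.438
time: 30.78
tool_pos: [0.4818, 0.2733, 0.0455]
tcp_rot: [-0.0, 1.0, 0.0, -0.0]
force: [-0.8, -0.8, 0.4]
width: 0.292
t 30.77 tcp [481.8 273.3  45.5] psi 90.0 tilt 0.01 F [-0.8 -0.8  0.4] w 25.4 j [-0.63  0.38  0.04  1.86 -0.02  0.91  0.99]
shift [  38.3 -287.3 -184.5] turn [ 0. -0.  0.]
```

```bash

python3 -m creep '[[0,0,-20,0,0,0,15],[0,0,-55,0,0,0,15],[0,0,-95,0,0,0,15],[0,0,-135,0,0,0,15],[0,0,-170,0,0,0,15],[0,0,-187,0,0,0,15],[0,0,-187,0,0,0,15],[0,0,-187,0,0,0,15]]' 40
python3 -m creep '[[5,-40,0,0,0,0,15],[10,-80,0,0,0,0,15],[16,-125,0,0,0,0,15],[22,-170,0,0,0,0,15],[28,-215,0,0,0,0,15],[34,-255,0,0,0,0,15],[38,-287,0,0,0,0,15],[38,-287,0,0,0,0,15]]'
python3 -m creep '[[0,0,0,0,0,0,15],[0,0,0,0,0,0,15]]'
python3 to.py 443.5 -14.1 207.5 90
python3 - <<'E'
from h import *
im,d=shot('scene','s8')
cv2.imwrite('pics/s8c.png',cv2.resize(im[30:190,210:400,::-1],None,fx=3,fy=3,interpolation=cv2.INTER_CUBIC))
E
```

```text
time: 31.78
tool_pos: [0.4812, 0.2729, 0.2308]
tcp_rot: [-0.0, 1.0, -0.001, -0.001]
force: [0.1, 0.5, -1.9]
width: 0.287
time: 32.78
tool_pos: [0.443, -0.0161, 0.2313]
tcp_rot: [0.002, 1.0, -0.0, -0.001]
force: [0.1, 0.9, -1.2]
width: 0.288
time: 33.02
tool_pos: [0.4439, -0.0127, 0.232]
tcp_rot: [-0.001, 1.0, -0.0, -0.0]
force: [0.3, 0.2, -1.4]
width: 0.287
t 33.02 tcp [443.9 -12.7 232. ] psi 90.1 tilt 0.05 F [ 0.3  0.2 -1.4] w 25.0 j [-0.36 -0.08  0.27  1.94  0.02  1.28  1.48]
shift [ 0.3 -1.4 24.5] turn [-0.  -0.   0.1]
```

View pics/s8c.png

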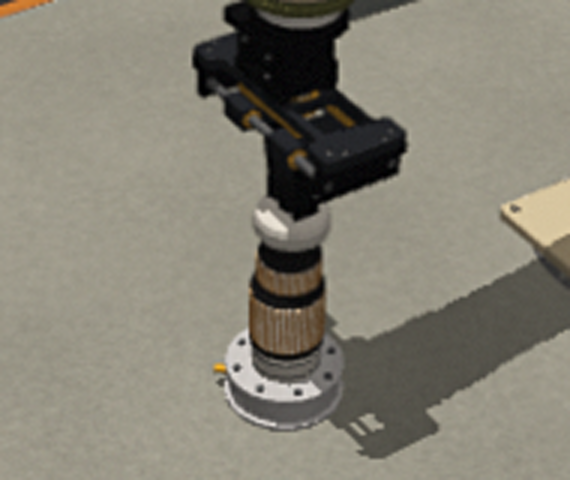

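The cap is held level above the three stacked parts.

```bash

python3 -m creep '[[0.3,-0.5,6,0,0,0,15],[0.3,-0.5,10,0,0,0,15],[0.3,-0.5,10,0,0,0,15],[0.3,-0.5,10,0,0,0,15]]'
python3 to.py 443.5 -14.1 207.5 90
```

```text
time: 33.58
tool_pos: [0.4437, -0.0142, 0.2226]
tcp_rot: [-0.0, 1.0, 0.0, 0.0]
force: [0.4, 0.4, -2.4]
width: 0.289
t 33.58 tcp [443.7 -14.2 222.6] psi 90.0 tilt 0.0 F [ 0.4  0.4 -2.4] w 25.1 j [-0.36 -0.07  0.28  1.96  0.02  1.25  1.48]
shift [ 0.2  0.1 15.1] turn [0. 0. 0.]
```

```bash

python3 -m creep '[[0,0,4,0,0,0,15],[0,0,8,0,0,0,15],[0,0,10,0,0,0,15],[0,0,10,0,0,0,15]]'
python3 -m creep '[[0,0,2.5,0,0,0,15],[0,0,5,0,0,0,15],[0,0,5.4,0,0,0,15],[0,0,5.4,0,0,0,15]]'
python3 to.py 443.5 -14.1 207.5 90
```

```text
time: 34.08
tool_pos: [0.4435, -0.0143, 0.2124]
tcp_rot: [-0.0, 1.0, 0.0, -0.0]
force: [-0.6, 0.6, -1.3]
width: 0.285
time: 34.58
tool_pos: [0.4438, -0.0142, 0.2074]
tcp_rot: [-0.0, 1.0, 0.0, 0.0]
force: [-0.9, -0.0, 4.7]
width: 0.285
t 34.58 tcp [443.8 -14.2 207.4] psi 90.0 tilt 0.03 F [-0.9 -0.   4.7] w 24.8 j [-0.36 -0.06  0.28  1.98  0.02  1.22  1.49]
shift [ 0.3  0.1 -0.1] turn [0. 0. 0.]
```

```bash

python3 -m creep '[[0,0,0,0,0,0,35],[0,0,0,0,0,0,70],[0,0,0,0,0,0,70],[0,0,0,0,0,0,70],[0,0,-15,0,0,0,70],[0,0,-50,0,0,0,70],[0,0,-70,0,0,0,70],[0,0,-70,0,0,0,70]]'
python3 -m creep '[[0,50,0,0,0,0,70],[0,100,0,0,0,0,70],[0,150,0,0,0,0,70],[0,200,0,0,0,0,70],[0,200,0,0,0,0,70],[0,200,0,0,0,0,70],[0,200,0,0,0,0,70]]'
python3 - <<'E'
from h import *
print(arm.read_state()['force'].round(1))
for n in('scene','top'):
    im,d=shot(n,n+'9'); d0=np.load(f'pics/{n}0_d.npy')
    print(n,'cap disc',disc(n,d,.4436,-.0142,.175,.186,.05),'knob',disc(n,d,.4436,-.0142,.21,.223,.03),'collar',disc(n,d,.4436,-.0142,.061,.07,.04))
    print(n,'jars',disc(n,d,.481,.484,.13,.15,.06),disc(n,d,.673,.404,.13,.15,.06),'wr',disc(n,d,.765,.03,.005,.02,.12),disc(n,d0,.765,.03,.005,.02,.12))
    if n=='scene': cv2.imwrite('pics/s9c.png',cv2.resize(im[30:230,180:400,::-1],None,fx=3,fy=3,interpolation=cv2.INTER_CUBIC))
E
```

```text
time: 35.58
tool_pos: [0.4445, -0.0142, 0.2792]
tcp_rot: [-0.0, 1.0, 0.0, 0.002]
force: [0.2, 0.7, -0.3]
width: 0.806
time: 36.45
tool_pos: [0.4438, 0.1844, 0.277]
tcp_rot: [0.001, 1.0, -0.0, -0.0]
force: [-0.1, 0.7, -0.0]
width: 0.804
[-0.1  0.7 -0. ]
scene cap disc [444.   -9.9  33.2 179.8 269. ] knob [444.1 -10.7  15.1 216.3  78. ] collar [447.9  -6.3  31.6  66.6  37. ]
scene jars [480.7 484.9  38.1 140.4 918. ] [672.6 406.1  36.8 140.5 990. ] wr [761.2  30.4 118.7   7.5 426. ] [759.2  32.7 117.4   7.4 431. ]
top cap disc [444.5 -16.2  31.8 179.6 492. ] knob [444.5 -16.3  12.9 215.4 118. ] collar None
top jars [480.7 483.5  37.3 139.  788. ] [674.3 403.   37.2 139.4 724. ] wr [772.9  31.8 117.3   7.5 409. ] [761.1  32.7 118.    7.2 414. ]
```

View pics/s9c.png

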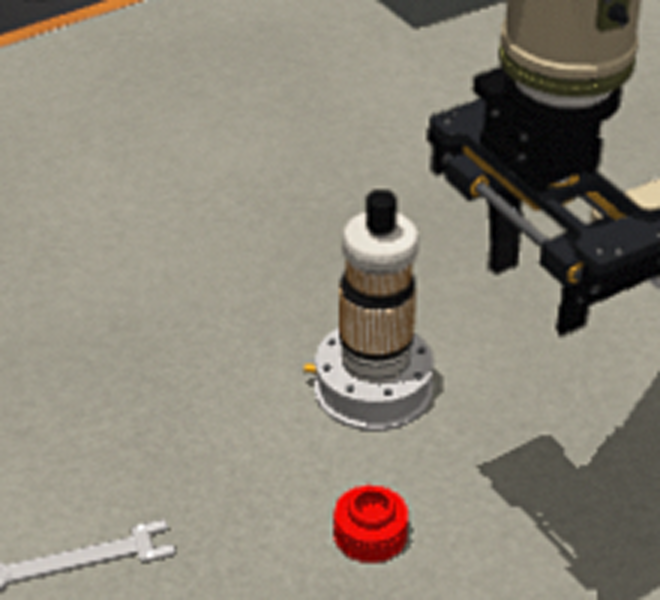

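The stack is complete and level. The cap disc measures 179.7 mm against 180 expected and the knob 216 mm against 216. I'm handing the job in.

```bash
python3 -c "from workcell import arm; print(arm.close_job())"
```

```text
the job is handed in; nothing more can be done
None
```

I stacked the collar, tall filter, short filter and cap on the stand in that order and handed the job in at about 36.5 s. The interface gave no verdict. I gripped each part twice, at 90° to each other, so it was centred in the gripper before I placed it.

**Last checks:**
- **Heights:** The tops measured in the pictures were within about 1 mm of nominal. These were the shoulders at about 66, 128 and 162 mm, the cap disc at 179.7 mm (180 expected) and the knob top at about 216 mm (216 expected).
- **Alignment:** I released every part at the same spot to within about 0.6 mm by the arm's own reading. In the last picture the stack looks upright and the gripper is clear of it.
- **Jars:** Both jars are unmoved to within about 1 mm.
- **Forces:** I saw no more than about 7 N at any reading.

**What disagreed or was weak:**
- **Camera offset:** The two cameras differ by 2 to 6 mm in y. I used their mean and corrected it by what the gripper felt.
- **Wrench:** In the last top view the wrench fit differs by about 12 mm in x. That fit takes in stray points out to its 118 mm search radius, so it is not reliable. The scene camera's fit differs by about 3 mm. The arm never went near the wrench, and it shows undisturbed in the last picture.
- **Collar after the cap:** I could not re-measure the collar once it was covered. The top view had no reading and the scene view only a sliver, so I relied on its earlier check.

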